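Balance the load on the orbital shaker

ROBOT

A 6-joint arm with a two-finger parallel gripper is mounted at the origin on the work surface. World frame = base frame: x ahead of the robot, y to its left, z up, the work surface at z = 0. Lengths are in m, angles in rad, forces in N, time in s.
With the tool pointing down it reaches from about 0.3 to 0.875 m from the base axis. Payload 6.4 kg.
Tool frame: the origin (TCP) lies midway between the tips of the shut fingers; the grasp point (between the pads) lies 19 mm behind it; z points along the fingers, y is the direction in which the jaws open and shut (so a half turn about z gives the same grasp; the last joint's range is limited). The gripper opens to 85 mm and grips with 20 to 120 N. Pads are 22 mm wide; open, the fingers measure 114 mm over their backs; the gripper's body (76 mm by 85 mm) begins 54 mm behind the grasp point. The pads swing forward as they close: fully open they stand 13 mm farther back than shut.
Start: joints at [-0.206, 0.181, 1.607, -0, 1.354, -0.206], TCP at [0.575, 0, 0.231] pointing down, gripper open.
Joint ranges: [-2.99, 2.99], [-0.89, 2.07], [0.3, 2.58], [-1.14, 4.28], [0, 2.63], [-3.12, 3.12]. Speed limits (rad/s): [2.57, 2.57, 3.01, 3.14, 3.14, 3.14].

INTERFACE

Orientations are given as a unit quaternion [w, x, y, z].
In Python, from bench import ctrl gives the robot as it stands.
- The arm moves only by the tool apply_moves, never from a script. Its argument "plan" is a list of rows, each an object with "translation": the shift along the tool's x, y, z in m, a list of three; "angular": the turn, a rotation vector about the tool's x, y, z in rad, a list of three; "hand": the finger opening in m, from 0 to 0.0854. In form: [{"translation": [x, y, z], "angular": [rx, ry, rz], "hand": hand}, ...]. A call has 1 to 10 rows; each row shifts and turns the commanded pose from where the row before left it, along the tool's axes as they then stand; what a row does not reach is not made up. A row lasts 1/8 s, in which the tool goes at most 62.5 mm and 10.7 degrees, less where a joint would pass 70% of its speed; a pose out of reach is approached as far as the arm can. A call with a gripper value outside its range is refused whole. The fingers move at their own pace and stop on an object; the grip force is fixed at half the most. Time passes only in rows, so rows that do not move let the fingers close. It gives the time, the measured TCP pose, the force and the opening at its end, in the units of the state.
- ctrl.get_obs(): the state, without advancing time (a new reading comes with each control period).
- ctrl.camera(name): name is "scene" or "side" or "wrist"; returns a dict with "img" (480x640x3 uint8, red, green, blue), "K" (3x3 intrinsics, pixels), "eye" and "orientation" of the camera in the world. Camera axes: x right, y up, looking along -z (the intrinsics and any distortion apply to the point x, -y, -z); pixel columns grow to the right and rows downward; lengths in m; the calibration is good to about 2 mm. A picture is of the moment at which its call begins. There is no depth.
- ctrl.hand_in(): hands the job in, once; it reports no verdict.
The state is a dict: "time_s": time; "q": joint angles; "dq": joint speeds; "joint_efforts": joint torques, N m; "eef_pos": TCP position; "eef_rot": TCP orientation; "wrist_force": force on the tool from outside, world axes, zero at the start; "torque": the same for the moment, N m; "opening": opening from 0.0 (shut) to 1.0 (fully open).
Only numpy, scipy, OpenCV 4.12 (cv2) and the standard library are available. Lean on these libraries where they do the work, as an engineer would, in place of code of your own. Each camera call takes 0.05 s, during which the arm holds its last target.

TASK

The shaker already carries a large, a medium and a small conical flask; load the three matching conical flasks from the bench, so that it runs balanced: each stands upright in the middle of the free pad exactly opposite its twin of the same size across the centre of the platform. Set each flask down gently, do not shift the flasks that already stand there, and leave the bottle, the beaker and the tube on the bench where they are.

Things in the scene. Friction and masses are not known exactly. Their poses are not given: they have to be found in the camera images.
- large_flask: the large conical (Erlenmeyer) flask standing loose on the bench among other vessels, to be loaded: milky plastic, base 67 mm across, 122 mm tall with its ribbed blue screw cap, which is 38 mm across and 26 mm high and sits at the very top; the neck under it is 28 mm across; about 110 g. Round about its z axis. Origin: centre of its underside, z up.
- medium_flask: the medium conical (Erlenmeyer) flask standing loose on the bench among other vessels, to be loaded: milky plastic, base 51 mm across, 92 mm tall with its ribbed blue screw cap, which is 31 mm across and 23 mm high and sits at the very top; the neck under it is 23 mm across; about 60 g. Round about its z axis. Origin: centre of its underside, z up.
- small_flask: the small conical (Erlenmeyer) flask standing loose on the bench among other vessels, to be loaded: milky plastic, base 42 mm across, 74 mm tall with its ribbed blue screw cap, which is 26 mm across and 21 mm high and sits at the very top; the neck under it is 19 mm across; about 35 g. Round about its z axis. Origin: centre of its underside, z up.
- large_on_shaker: the large conical (Erlenmeyer) flask that already stands loose on one of the shaker's pads, the twin of the one on the bench: milky plastic, base 67 mm across, 122 mm tall with its ribbed blue screw cap, which is 38 mm across and 26 mm high and sits at the very top; the neck under it is 28 mm across; about 110 g. Round about its z axis. Origin: centre of its underside, z up.
- medium_on_shaker: the medium conical (Erlenmeyer) flask that already stands loose on one of the shaker's pads, the twin of the one on the bench: milky plastic, base 51 mm across, 92 mm tall with its ribbed blue screw cap, which is 31 mm across and 23 mm high and sits at the very top; the neck under it is 23 mm across; about 60 g. Round about its z axis. Origin: centre of its underside, z up.
- small_on_shaker: the small conical (Erlenmeyer) flask that already stands loose on one of the shaker's pads, the twin of the one on the bench: milky plastic, base 42 mm across, 74 mm tall with its ribbed blue screw cap, which is 26 mm across and 21 mm high and sits at the very top; the neck under it is 19 mm across; about 35 g. Round about its z axis. Origin: centre of its underside, z up.
- shaker: orbital shaker, fixed: grey housing 270 x 280 mm (x, y), on it an aluminium platform 200 x 300 mm with six square black rubber pads, 80 mm wide. Origin: under the platform's centre, on the bench; z up. Pad centres in its frame: x -47.5 or +47.5, y -95, 0 or +95 mm; tops z = 95 mm. Across the centre from pad (x, y) lies pad (-x, -y). Three pads, no two partners, hold a flask at the start.
- bottle: bystander: amber glass bottle with straight sides and a blue cap, 56 mm across, 108 mm tall, loose on the bench. Origin: centre of its underside.
- beaker: bystander: clear open beaker, 54 mm across, 70 mm tall, loose on the bench. Origin: centre of its underside.
- tube: bystander: straight milky tube standing on end, 29 mm across, with a blue cap 34 mm across, 114 mm tall, loose on the bench. Origin: centre of its underside.
There are look-alikes about, which are no part of the job. Leave any yellow look-alike of the large_flask alone.

How it is judged:
By the outcome, as a careful person would: the job done as asked, in the order asked, and still so for the second after the job is handed in, with the robot touching nothing.
It also fails if it takes over 86 s, if anything falls off the work surface, if the arm or the gripper's body presses on something with over 40 N, if the wrist force passes 120 N, or if a joint passes its speed limit or range.

## Working session

There is one attempt and no reset: what is moved stays moved. The work goes in short steps, Python scripts to look and compute and a tool call to move; the robot and the scene stay as the last step left them, time stands still between calls to the robot, and variables do not carry over. Pictures are saved under pics/ and viewed, and the job is handed in when it is done.

Besides the shell and the picture viewer there is one more tool, called after "Emit:" as name([rows], argument=value, ...), one row to a line, values as JSON. apply_moves: Moves the arm, as the interface text tells. Its arguments: {"type":"object","properties":{"plan":{"type":"array","items":{"type":"object","properties":{"translation":{"type":"array","items":{"type":"number"}},"angular":{"type":"array","items":{"type":"number"}},"hand":{"type":"number"}}}}},"required":["plan"]}

```bash
mkdir -p pics; cat > h.py <<'E'
import numpy as np, cv2
from bench import ctrl
from scipy.spatial.transform import Rotation as R
def snap(name,fn):
    c=ctrl.camera(name); cv2.imwrite(f'pics/{fn}.png',c['img'][:,:,::-1]); np.savez(f'pics/{fn}.npz',**{k:np.array(c[k]) for k in('img','K','eye','orientation')}); return c
def load(fn): return dict(np.load(f'pics/{fn}.npz'))
def rot(c):
    o=np.array(c['orientation'])
    if o.shape==(3,3): return o
    return R.from_quat(o[[1,2,3,0]]).as_matrix()
def w(c,u,v,z):
    K=c['K']; d=rot(c)@np.array([(u-K[0,2])/K[0,0],-(v-K[1,2])/K[1,1],-1]); e=np.array(c['eye'])
    return e+d*(z-e[2])/d[2]
def px(c,p):
    q=rot(c).T@(np.array(p)-np.array(c['eye'])); K=c['K']
    return K[0,0]*q[0]/-q[2]+K[0,2], K[1,1]*-q[1]/-q[2]+K[1,2]
def crop(fn,x0,y0,x1,y1,s,out):
    im=cv2.imread(f'pics/{fn}.png')[y0:y1,x0:x1]; cv2.imwrite(f'pics/{out}.png',cv2.resize(im,None,fx=s,fy=s,interpolation=cv2.INTER_CUBIC))
E
python3 - <<'E'
from h import *
for n in('scene','side','wrist'):
    c=snap(n,n+'0'); print(n,c['K'],c['eye'],c['orientation'],[k for k in c])
o=ctrl.get_obs();print({k:np.round(v,4) for k,v in o.items()})
E
```

```text
scene [[533.42977396   0.         318.15206498]
 [  0.         533.42977396 239.06732941]
 [  0.           0.           1.        ]] [ 1.18432191 -0.14453285  0.81136017] [0.71481391 0.29098333 0.2485511  0.5853137 ] ['img', 'K', 'eye', 'orientation']
side [[590.31249677   0.         321.72407117]
 [  0.         590.31249677 237.77370073]
 [  0.           0.           1.        ]] [ 0.16660479 -0.84982202  0.90567169] [ 0.90318142  0.39216537 -0.0625811  -0.16295169] ['img', 'K', 'eye', 'orientation']
wrist [[381.13929515   0.         312.33678982]
 [  0.         381.13929515 234.47705004]
 [  0.           0.           1.        ]] [0.5733564  0.07782193 0.37335847] [ 9.87995653e-01 -1.54477630e-01  9.51889650e-04  5.88555924e-04] ['img', 'K', 'eye', 'orientation']
{'time_s': np.float64(0.15), 'q': array([-0.2063,  0.1813,  1.6078,  0.    ,  1.3538, -0.2063]), 'dq': array([ 0.0014, -0.0012, -0.0027,  0.0007, -0.0006,  0.0004]), 'joint_efforts': array([ 1.90000e-03, -4.45261e+01, -3.51693e+01, -1.00000e-04,
        5.80000e-03,  0.00000e+00]), 'eef_pos': array([5.746e-01, 1.000e-04, 2.306e-01]), 'eef_rot': array([-5.000e-04,  7.071e-01,  7.071e-01, -3.000e-04]), 'wrist_force': array([-0.4121, -0.3594,  0.0485]), 'torque': array([-0.0228, -0.0652,  0.0136]), 'opening': np.float64(0.9968)}
```

View pics/scene0.png

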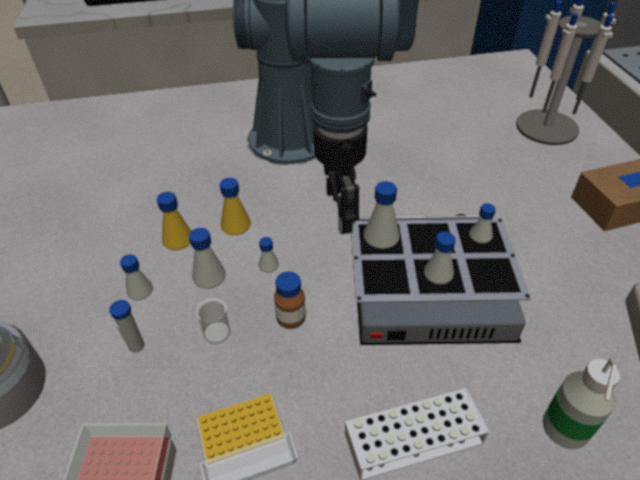

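View pics/side0.png

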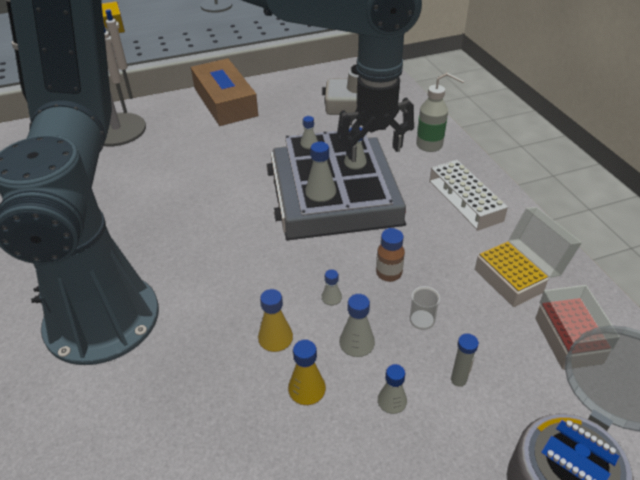

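View pics/wrist0.png

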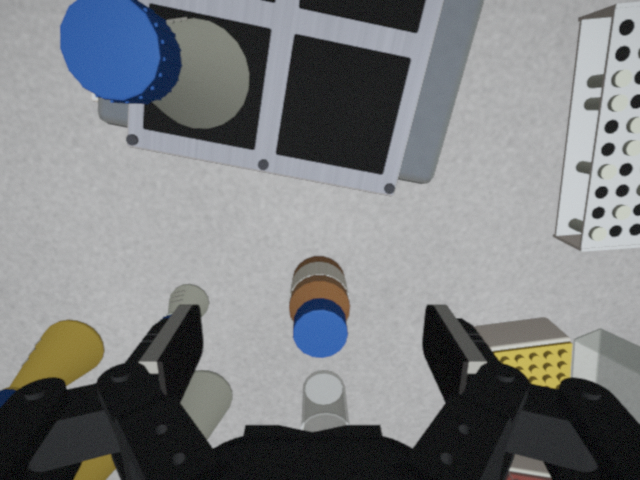

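Candidates in the scene view: large (207,258), medium (137,277) and small (267,255) flasks. Things that could be mistaken for them: yellow look-alikes (175,220) and (235,205), tube (127,325), bottle (289,300), beaker (213,320). On the shaker, large is far-left, medium near-middle and small far-right. Next, a close crop to check.

```bash
python3 - <<'E'
from h import *
crop('scene0',100,170,320,360,3.6,'c1'); crop('scene0',340,170,540,350,4,'c2'); crop('side0',240,220,500,420,3,'c3'); crop('side0',260,100,420,240,5,'c4')
E
```

```text
(no output)
```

View pics/c1.png

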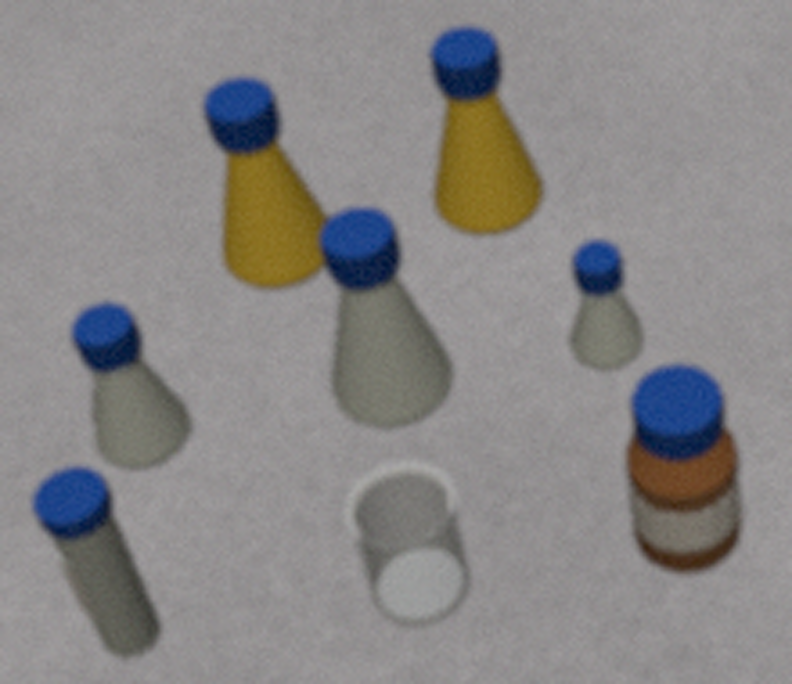

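View pics/c2.png

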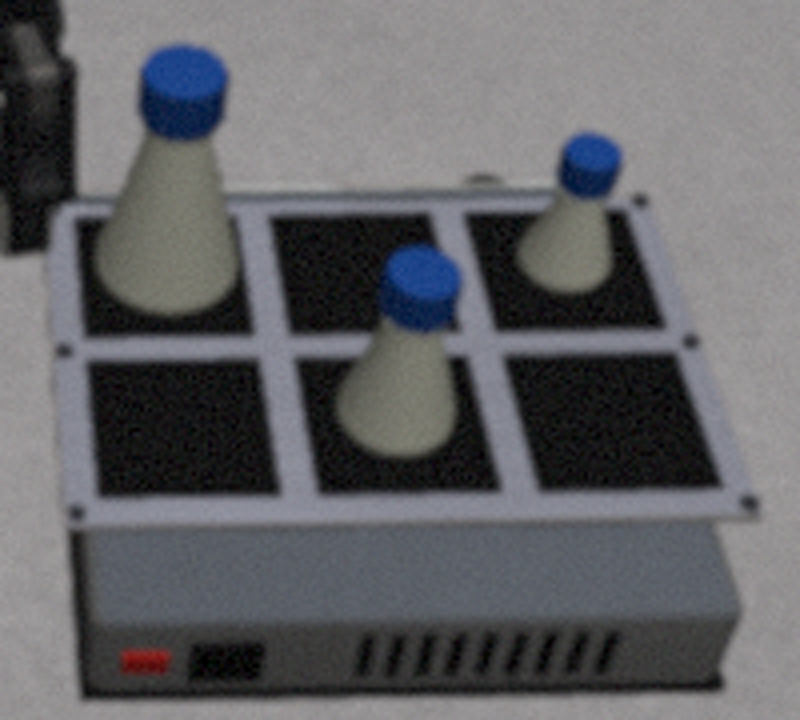

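View pics/c3.png

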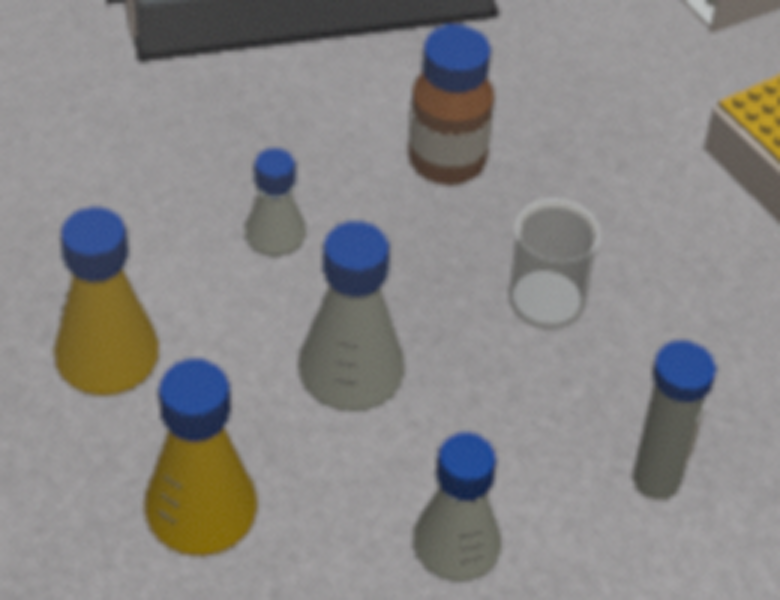

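View pics/c4.png

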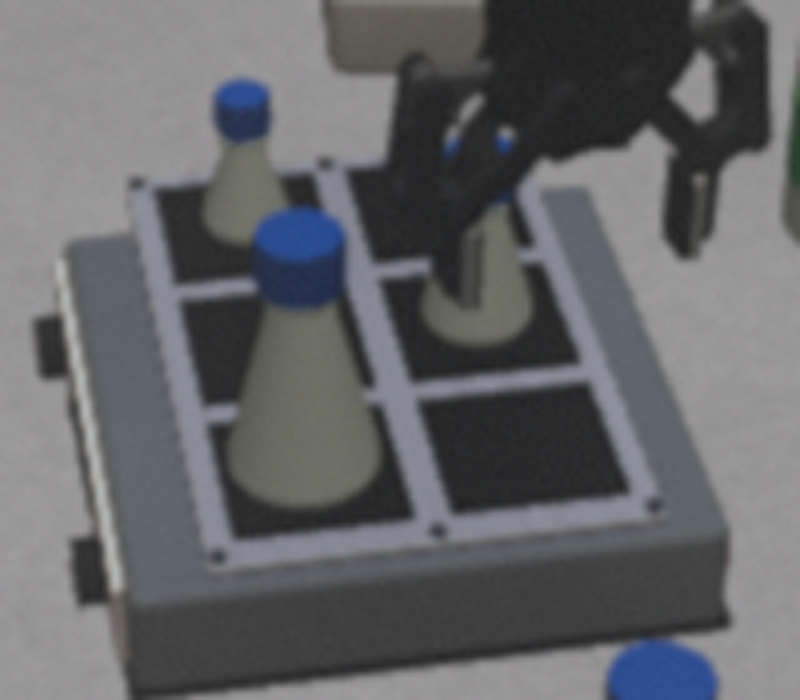

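```bash
python3 - <<'E'
from h import *
from scipy.optimize import least_squares
S=load('scene0');D=load('side0')
f1=lambda p:(100+(p[0]+.5)/3.6-.5,170+(p[1]+.5)/3.6-.5)
f2=lambda p:(340+(p[0]+.5)/4-.5,170+(p[1]+.5)/4-.5)
f3=lambda p:(240+(p[0]+.5)/3-.5,220+(p[1]+.5)/3-.5)
f4=lambda p:(260+(p[0]+.5)/5-.5,100+(p[1]+.5)/5-.5)
caps={'large':((361,232),(357,247),.122),'medium':((106,328),(467,457),.092),'small':((597,257),(275,165),.074),'tube':((73,492),(684,363),.114),'bottle':((678,397),(457,48),.108),'y1':((241,100),(195,386),.122),'y2':((465,50),(94,232),.122)}
for k,(a,b,z) in caps.items(): print(k,np.round(w(S,*f1(a),z)[:2],4),np.round(w(D,*f3(b),z)[:2],4))
for k,a,z in(('L',(184,76),.217),('M',(424,273),.187),('S',(592,156),.169)): print(k,w(S,*f2(a),z)[:2])
for k,a,z in(('L',(300,237),.217),('S',(243,99),.169)): print(k,w(D,*f4(a),z)[:2])
def c(px_,py,i,j): return np.array([47.5*px_+40*i,95*py+40*j])/1000
sc=[(c(1,-1,-1,-1),(88,362)),(c(1,-1,-1,1),(262,357)),(c(1,-1,1,1),(282,494)),(c(1,-1,1,-1),(98,496)),
(c(1,1,-1,-1),(507,355)),(c(1,1,-1,1),(682,352)),(c(1,1,1,1),(722,487)),(c(1,1,1,-1),(538,491)),
(c(-1,-1,1,1),(252,334)),(c(-1,-1,1,-1),(86,337)),(c(-1,0,-1,-1),(270,215)),(c(-1,0,-1,1),(432,212)),(c(-1,0,1,-1),(288,334)),
(c(-1,1,-1,-1),(467,211)),(c(-1,1,-1,1),(627,210)),(c(-1,1,1,1),(665,326)),(c(-1,1,1,-1),(495,330)),(c(1,0,1,1),(500,490)),(c(1,0,1,-1),(318,494))]
sd=[(c(1,-1,-1,1),(420,403)),(c(1,-1,1,1),(588,382)),(c(1,-1,1,-1),(632,495)),(c(1,-1,-1,-1),(456,514)),(c(1,0,1,-1),(580,367)),(c(1,0,-1,-1),(412,385)),(c(-1,-1,1,-1),(413,517)),(c(-1,-1,-1,-1),(235,538)),(c(-1,0,-1,1),(183,299)),(c(-1,1,-1,1),(157,193)),(c(-1,1,-1,-1),(178,283))]
def T(p,q): s,k=np.sin(p[2]),np.cos(p[2]); return np.array([p[0]+k*q[0]-s*q[1],p[1]+s*q[0]+k*q[1],.095])
for a,b in((1,0),(0,1),(1,1)):
    def r(p):
        o=[]
        if a:
            for q,m in sc:o+=list(np.subtract(px(S,T(p,q)),f2(m)))
        if b:
            for q,m in sd:o+=list(np.subtract(px(D,T(p,q)),f4(m)))
        return o
    s=least_squares(r,[.6,.2,0],loss='soft_l1');print(np.round(s.x,4),np.abs(r(s.x)).max(),np.round(np.sqrt(np.mean(np.square(r(s.x)))),2))
for n,q in(('large',(.0475,.095)),('medium',(-.0475,0)),('small',(.0475,-.095))): print(n,T(s.x,q)[:2])
for n,q in(('L',(-.0475,-.095)),('M',(.0475,0)),('S',(-.0475,.095))): print(n,T(s.x,q)[:2])
E
```

```text
large [ 0.4479 -0.2346] [ 0.4463 -0.2381]
medium [ 0.46   -0.3697] [ 0.4551 -0.3726]
small [ 0.4427 -0.1158] [ 0.4408 -0.1183]
tube [ 0.5848 -0.3721] [ 0.5844 -0.3724]
bottle [ 0.5796 -0.0905] [ 0.579  -0.0922]
y1 [ 0.3283 -0.2962] [ 0.3268 -0.2977]
y2 [ 0.3103 -0.171 ] [ 0.307  -0.1729]
L [0.50191924 0.09884761]
M [0.61035265 0.17238064]
S [0.53882758 0.28133939]
L [0.49765784 0.09759401]
S [0.5342162  0.27834157]
[ 0.5651  0.1825 -0.1879] 1.2075623912016908 0.54
[ 0.5646  0.1803 -0.1951] 1.0175486120613755 0.55
[ 0.5651  0.1822 -0.1894] 1.3751193949377694 0.61
large [0.62959814 0.2665362 ]
medium [0.51841122 0.19112088]
small [0.59382654 0.07993397]
L [0.50052542 0.09781977]
M [0.61171234 0.17323508]
S [0.53629702 0.284422  ]
```

```bash
python3 - <<'E'
from h import *
W=load('wrist0')
print('bottle',w(W,320,331,.108))
pc=[w(W,*p,.095) for p in((295,35),(411,60),(385,175),(277,152))];print(np.round(pc,4),np.mean(pc,0))
E
```

```text
bottle [ 0.57905045 -0.08787864  0.108     ]
[[0.5614 0.1262 0.095 ]
 [0.6387 0.1112 0.095 ]
 [0.6259 0.0343 0.095 ]
 [0.5475 0.0507 0.095 ]] [0.59334765 0.08057484 0.095     ]
```

Emit:
apply_moves([
  {"translation": [-0.05, -0.03, 0], "angular": [0, 0, 0], "hand": 0.0854},
  {"translation": [-0.06, -0.03, 0], "angular": [0, 0, 0], "hand": 0.0854},
  {"translation": [-0.06, -0.03, 0], "angular": [0, 0, 0], "hand": 0.07},
  {"translation": [-0.05, -0.03, 0], "angular": [0, 0, 0], "hand": 0.06},
  {"translation": [-0.016, -0.008, 0], "angular": [0, 0, 0], "hand": 0.06},
  {"translation": [0, 0, 0], "angular": [0, 0, 0], "hand": 0.06},
])

```text
time_s: 0.9
eef_pos: [0.4509, -0.2283, 0.2312]
eef_rot: [-0.0, 0.708, 0.706, 0.0]
wrist_force: [0.3, 0.0, 0.0]
opening: 0.702
```

```bash
python3 - <<'E'
from h import *
snap('wrist','w1'); print(ctrl.get_obs()['eef_pos'])
E
```

```text
[ 0.45136244 -0.22733641  0.23116351]
```

View pics/w1.png

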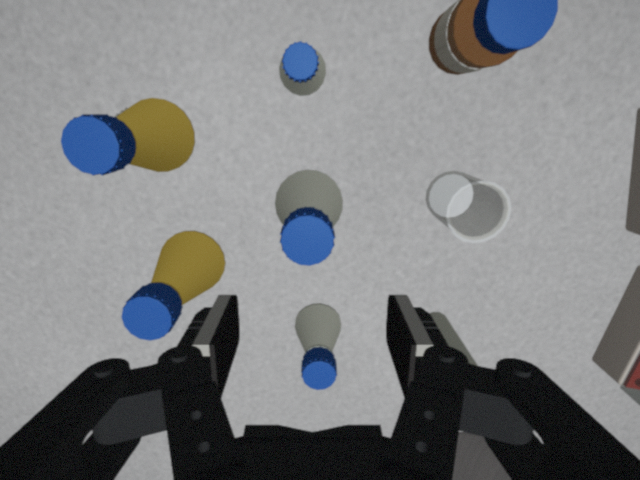

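The wrist view from above shows the large cap at (307,237), medium cap at (319,369) between the fingers, small cap at (300,61), and the two yellow ones to the left.

```bash
python3 - <<'E'
from h import *
W=load('w1')
for n,p,z in(('large',(307,237),.122),('medium',(319,369),.092),('small',(300,61),.074),('bottle',(515,13),.108)): print(n,w(W,*p,z))
print(W['eye'],W['orientation'],[px(W,[.4514,-.2273,z]) for z in (.231,.1)])
E
```

```text
large [ 0.4457183  -0.23321975  0.122     ]
medium [ 0.45505882 -0.36475829  0.092     ]
small [ 0.44068702 -0.11531614  0.074     ]
bottle [ 0.57485376 -0.09234735  0.108     ]
[ 0.44967    -0.15064019  0.37406275] [ 9.88011647e-01 -1.54377361e-01  3.38535369e-04 -7.08368996e-04] [(np.float64(316.89660068791073), np.float64(304.58339116951277)), (np.float64(314.9753098653215), np.float64(220.27013484139667))]
```

Emit:
apply_moves([
  {"translation": [-0.008, -0.005, 0.0], "angular": [0, 0, 0], "hand": 0.06},
  {"translation": [0, 0, 0.04], "angular": [0, 0, 0], "hand": 0.06},
  {"translation": [0, 0, 0.035], "angular": [0, 0, 0], "hand": 0.06},
  {"translation": [0, 0, 0.03], "angular": [0, 0, 0], "hand": 0.06},
  {"translation": [0, 0, 0], "angular": [0, 0, 0], "hand": 0.06},
])

```text
time_s: 1.58
eef_pos: [0.4449, -0.2336, 0.124]
eef_rot: [-0.003, 0.706, 0.708, -0.0]
wrist_force: [-1.1, -0.3, -1.0]
opening: 0.701
```

```bash
python3 - <<'E'
from h import *
snap('wrist','w2'); snap('scene','s2');print(ctrl.get_obs()['eef_pos'])
crop('s2',100,130,320,330,3.5,'s2c')
E
```

```text
[ 0.44676895 -0.23550724  0.1270203 ]
```

View pics/w2.png

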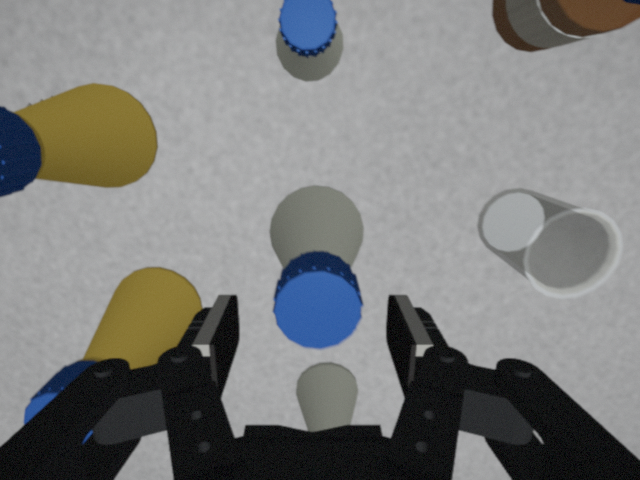

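View pics/s2c.png

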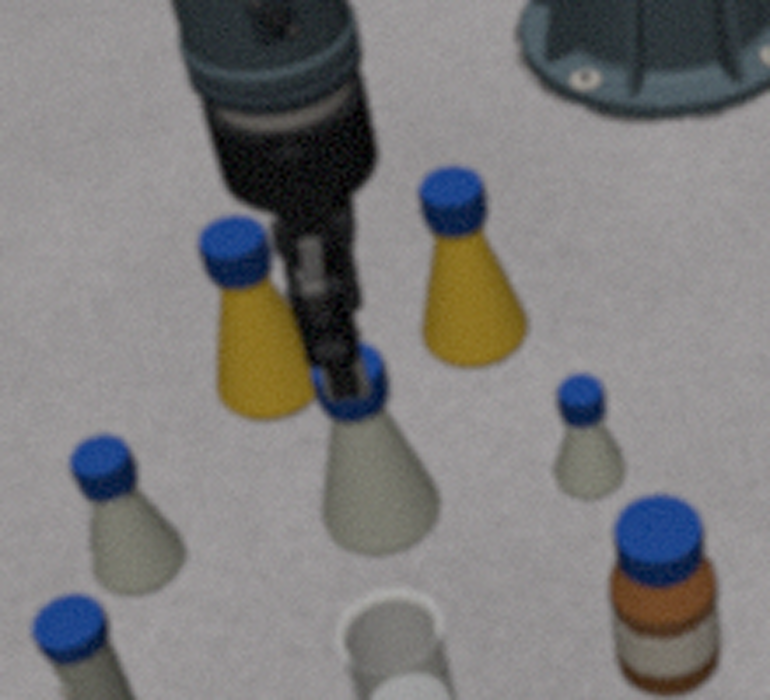

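The cap top is centred between the fingers at (318,304) in the wrist view.

```bash
python3 - <<'E'
from h import *
W=load('w2'); print(w(W,318,304,.122), ctrl.get_obs()['eef_pos'])
E
```

```text
[ 0.44598375 -0.23329517  0.122     ] [ 0.44676895 -0.23550724  0.1270203 ]
```

Emit:
apply_moves([
  {"translation": [0, 0, 0.02], "angular": [0, 0, 0], "hand": 0.06},
  {"translation": [0, 0, 0.02], "angular": [0, 0, 0], "hand": 0.06},
  {"translation": [0, 0, 0], "angular": [0, 0, 0], "hand": 0.06},
  {"translation": [0, 0, 0], "angular": [0, 0, 0], "hand": 0.03},
  {"translation": [0, 0, 0], "angular": [0, 0, 0], "hand": 0.03},
  {"translation": [0, 0, 0], "angular": [0, 0, 0], "hand": 0.03},
  {"translation": [0, 0, 0], "angular": [0, 0, 0], "hand": 0.03},
  {"translation": [0, 0, 0], "angular": [0, 0, 0], "hand": 0.03},
])

```text
time_s: 2.68
eef_pos: [0.4472, -0.2367, 0.0882]
eef_rot: [0.002, 0.707, 0.707, 0.0]
wrist_force: [-1.0, 0.9, 6.0]
opening: 0.433
```

Emit:
apply_moves([
  {"translation": [0, 0, -0.02], "angular": [0, 0, 0], "hand": 0.03},
  {"translation": [0, 0, -0.05], "angular": [0, 0, 0], "hand": 0.03},
  {"translation": [0, 0, -0.05], "angular": [0, 0, 0], "hand": 0.03},
  {"translation": [0, 0, -0.05], "angular": [0, 0, 0], "hand": 0.03},
  {"translation": [0, 0, -0.05], "angular": [0, 0, 0], "hand": 0.03},
  {"translation": [0.03, 0.01, 0], "angular": [0, 0, 0], "hand": 0.03},
  {"translation": [0.05, 0.018, 0], "angular": [0, 0, 0], "hand": 0.03},
  {"translation": [0.05, 0.018, 0], "angular": [0, 0, 0], "hand": 0.03},
  {"translation": [0.05, 0.018, 0], "angular": [0, 0, 0], "hand": 0.03},
  {"translation": [0.05, 0.018, 0], "angular": [0, 0, 0], "hand": 0.03},
])

```text
time_s: 3.92
eef_pos: [0.5285, -0.0041, 0.3072]
eef_rot: [0.001, 0.707, 0.707, 0.0]
wrist_force: [0.7, -0.8, -0.8]
opening: 0.43
```

Emit:
apply_moves([
  {"translation": [0.05, 0.018, 0], "angular": [0, 0, 0], "hand": 0.03},
  {"translation": [0.05, 0.018, 0], "angular": [0, 0, 0], "hand": 0.03},
  {"translation": [0.05, 0.018, 0], "angular": [0, 0, 0], "hand": 0.03},
  {"translation": [0.05, 0.018, 0], "angular": [0, 0, 0], "hand": 0.03},
  {"translation": [0.04, 0.015, 0], "angular": [0, 0, 0], "hand": 0.03},
  {"translation": [0.02, 0.008, 0], "angular": [0, 0, 0], "hand": 0.03},
  {"translation": [0, 0, 0], "angular": [0, 0, 0], "hand": 0.03},
])

```text
time_s: 4.8
eef_pos: [0.623, 0.2557, 0.3062]
eef_rot: [-0.0, 0.706, 0.708, -0.0]
wrist_force: [1.4, -1.1, -0.7]
opening: 0.422
```

```bash
python3 - <<'E'
from h import *
snap('wrist','w3'); snap('scene','s3');snap('side','d3');o=ctrl.get_obs();print(o['eef_pos'],o['eef_rot'],o['q'])
E
```

```text
[0.62293957 0.25340221 0.30651909] [ 1.38336439e-04  7.07292984e-01  7.06920501e-01 -1.41895675e-04] [ 2.10453893e-01  3.49880678e-01  1.24844954e+00 -3.86634972e-04
  1.54335025e+00  2.10991291e-01]
```

View pics/w3.png

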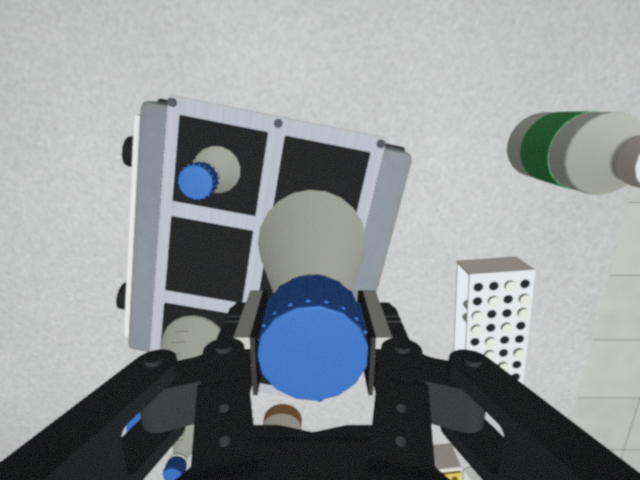

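View pics/s3.png

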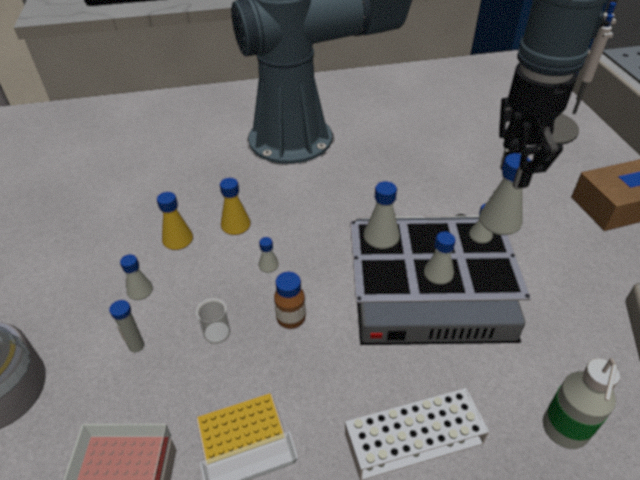

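View pics/d3.png

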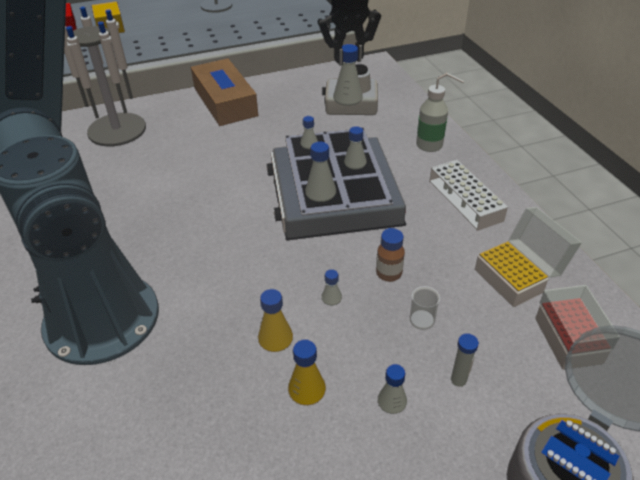

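```bash
python3 - <<'E'
from h import *
W=load('w3');o=ctrl.get_obs();t=o['eef_pos'];b=t[2]-.0882
print('base',w(W,312,243,b),'cap',w(W,314,353,b+.122),'tcp',t, W['eye'])
# predicted base outline
for dy in(0,.002,.004):
    pts=np.array([px(W,[t[0]+.0335*np.cos(a),t[1]+dy+.0335*np.sin(a),b]) for a in np.linspace(0,6.28,90)]);print(dy,pts.min(0),pts.max(0))
print([px(W,[*p,.095]) for p in((.6296,.2665),)])
E
python3 -c "
from h import *
crop('w3',230,170,400,410,3.3,'w3c')"
```

```text
base [0.62134199 0.25368347 0.21831909] cap [0.62217996 0.25710987 0.34031909] tcp [0.62293957 0.25340221 0.30651909] [0.62145388 0.33344944 0.44910616]
0 [262.17017037 191.86455112] [366.81564827 290.84313082]
0.002 [262.05413844 188.6426879 ] [366.9626634  288.11921208]
0.004 [261.93752213 185.40391218] [367.11041994 285.38215015]
[(np.float64(321.03655482873177), np.float64(187.1738486139134))]
```

View pics/w3c.png

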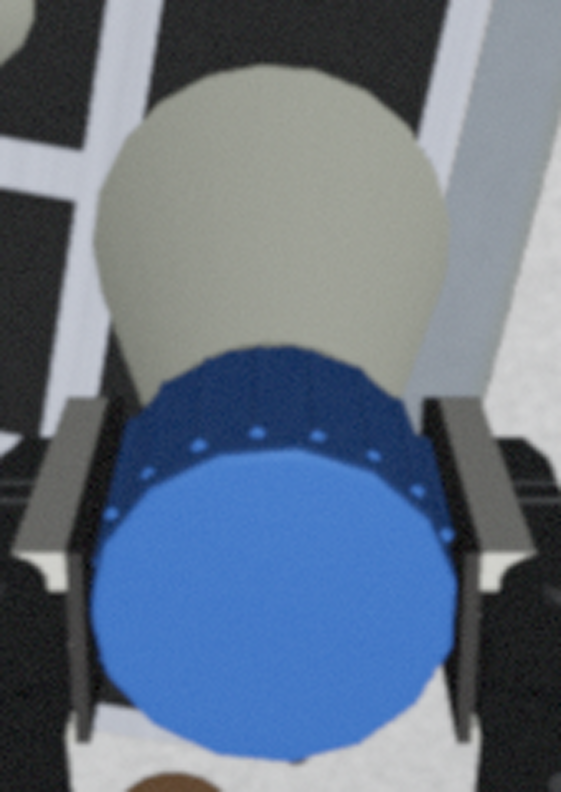

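Emit:
apply_moves([
  {"translation": [0.012, 0.007, 0], "angular": [0, 0, 0], "hand": 0.03},
  {"translation": [0, 0, 0.03], "angular": [0, 0, 0], "hand": 0.03},
  {"translation": [0, 0, 0.03], "angular": [0, 0, 0], "hand": 0.03},
  {"translation": [0, 0, 0.03], "angular": [0, 0, 0], "hand": 0.03},
  {"translation": [0, 0, 0.015], "angular": [0, 0, 0], "hand": 0.03},
  {"translation": [0, 0, 0], "angular": [0, 0, 0], "hand": 0.03},
  {"translation": [0, 0, 0], "angular": [0, 0, 0], "hand": 0.03},
])

```text
time_s: 5.82
eef_pos: [0.6311, 0.2664, 0.203]
eef_rot: [0.001, 0.707, 0.707, 0.001]
wrist_force: [-0.0, 0.1, -0.5]
opening: 0.428
```

```bash
python3 - <<'E'
from h import *
snap('scene','s4');snap('wrist','w4');o=ctrl.get_obs();print(o['eef_pos'],o['eef_rot'],o['wrist_force'])
crop('s4',340,130,540,310,4,'s4c')
E
```

```text
[0.63109785 0.2664286  0.20321395] [0.00078892 0.70714342 0.70706858 0.00125889] [-0.50418995 -0.24226241 -0.9769298 ]
```

View pics/s4c.png

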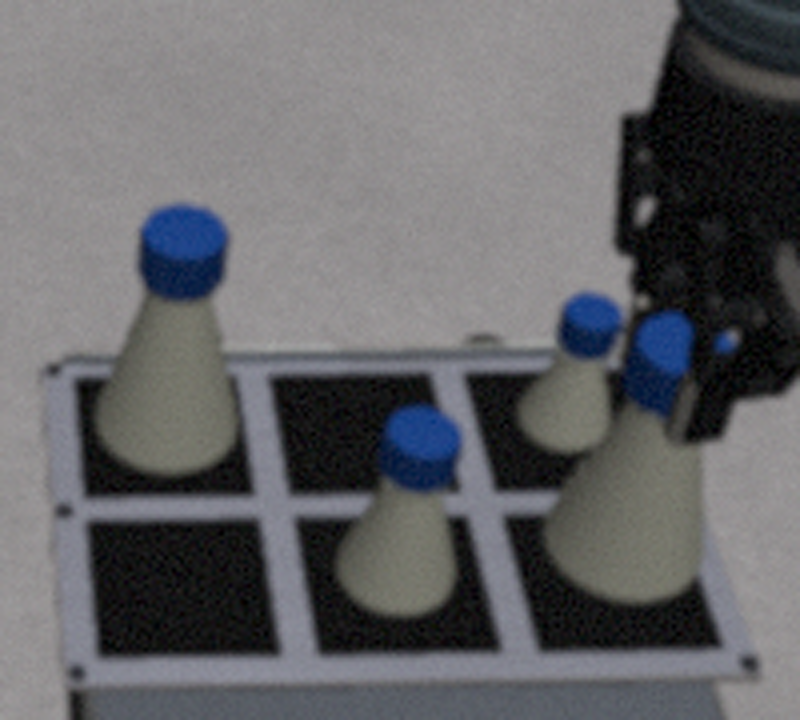

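View pics/w4.png

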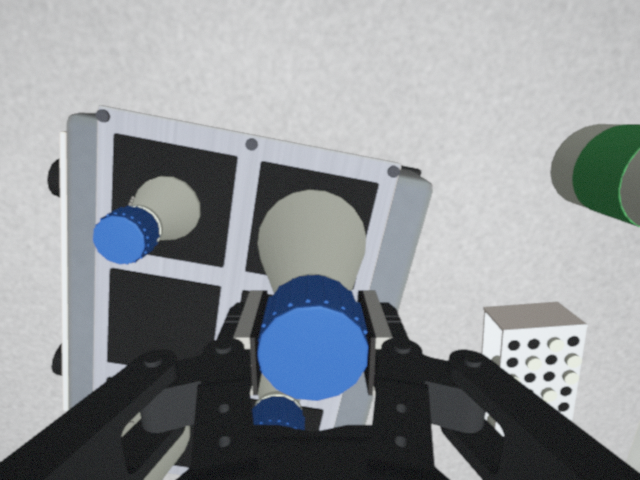

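```bash
python3 - <<'E'
from h import *
W=load('w4')
p=[w(W,*q,.095)[:2] for q in((262,162),(379,184),(116,134),(238,157))];print(np.round(p,4))
c,s=np.cos(-.19),np.sin(-.19);Rm=np.array([[c,-s],[s,c]])
for q,l in zip(p,((.0075,.135),(.0875,.135),(-.0875,.135),(-.0075,.135))): print(q-Rm@np.array(l))
E
```

```text
[[0.5972 0.3133]
 [0.6743 0.2989]
 [0.5049 0.3309]
 [0.5817 0.3165]]
[0.56431975 0.18214702]
[0.56285704 0.18283345]
[0.56529097 0.18182271]
[0.5635976  0.18252012]
```

Emit:
apply_moves([
  {"translation": [-0.001, -0.001, 0.01], "angular": [0, 0, 0], "hand": 0.03},
  {"translation": [0, 0, 0], "angular": [0, 0, 0], "hand": 0.03},
  {"translation": [0, 0, 0.004], "angular": [0, 0, 0], "hand": 0.03},
  {"translation": [0, 0, 0.002], "angular": [0, 0, 0], "hand": 0.03},
  {"translation": [0, 0, 0.001], "angular": [0, 0, 0], "hand": 0.03},
  {"translation": [0, 0, 0], "angular": [0, 0, 0], "hand": 0.03},
])

```text
time_s: 6.68
eef_pos: [0.6291, 0.2652, 0.1842]
eef_rot: [-0.0, 0.707, 0.707, -0.0]
wrist_force: [-0.0, 0.8, -0.7]
opening: 0.433
```

Emit:
apply_moves([
  {"translation": [0, 0.001, 0.0007], "angular": [0, 0, 0], "hand": 0.03},
  {"translation": [0, 0, 0.0006], "angular": [0, 0, 0], "hand": 0.03},
  {"translation": [0, 0, 0.0], "angular": [0, 0, 0], "hand": 0.03},
])

```text
time_s: 7.05
eef_pos: [0.6303, 0.2653, 0.1833]
eef_rot: [0.0, 0.707, 0.707, 0.0]
wrist_force: [0.1, -0.6, 0.9]
opening: 0.429
```

Emit:
apply_moves([
  {"translation": [0, 0, 0.0006], "angular": [0, 0, 0], "hand": 0.03},
  {"translation": [0, 0, 0.0], "angular": [0, 0, 0], "hand": 0.03},
])

```text
time_s: 7.3
eef_pos: [0.6303, 0.2653, 0.1833]
eef_rot: [0.0, 0.707, 0.707, 0.0]
wrist_force: [-1.4, -0.6, 5.6]
opening: 0.427
```

Emit:
apply_moves([
  {"translation": [0, 0, 0], "angular": [0, 0, 0], "hand": 0.045},
  {"translation": [0, 0, 0], "angular": [0, 0, 0], "hand": 0.06},
  {"translation": [0, 0, 0], "angular": [0, 0, 0], "hand": 0.06},
  {"translation": [0, 0, -0.02], "angular": [0, 0, 0], "hand": 0.06},
  {"translation": [0, 0, -0.04], "angular": [0, 0, 0], "hand": 0.06},
  {"translation": [0, 0, -0.05], "angular": [0, 0, 0], "hand": 0.06},
  {"translation": [0, 0, -0.04], "angular": [0, 0, 0], "hand": 0.06},
  {"translation": [0, 0, 0], "angular": [0, 0, 0], "hand": 0.06},
])

```text
time_s: 8.3
eef_pos: [0.6321, 0.2657, 0.3396]
eef_rot: [0.003, 0.707, 0.707, 0.004]
wrist_force: [-0.2, -0.1, 0.4]
opening: 0.703
```

```bash
python3 - <<'E'
from h import *
snap('wrist','w5');snap('scene','s5');o=ctrl.get_obs();print(o['eef_pos'],o['eef_rot'],o['wrist_force'])
crop('s5',340,130,540,310,4,'s5c')
E
```

```text
[0.63025244 0.26526282 0.33375309] [5.16310388e-04 7.07090798e-01 7.07122122e-01 8.00056880e-04] [-0.22398533 -0.26898    -0.31848331]
```

View pics/w5.png

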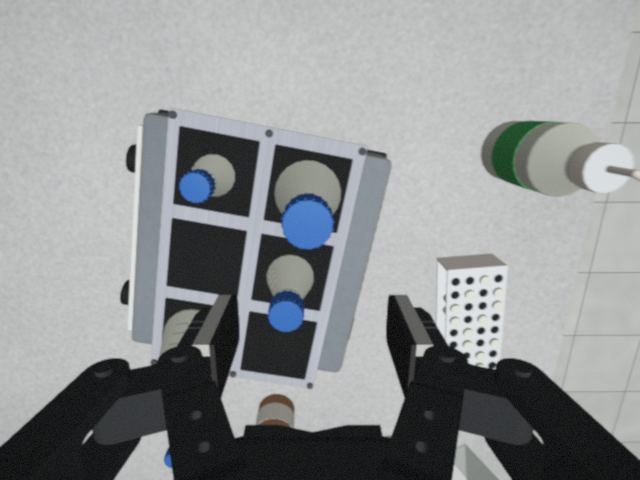

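View pics/s5c.png

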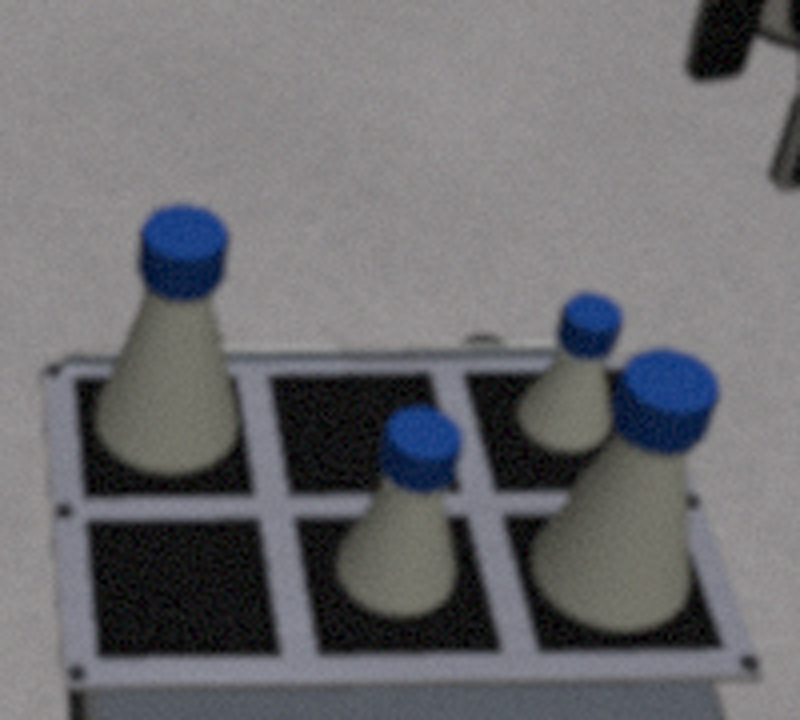

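```bash
python3 - <<'E'
from h import *
S=load('s5');W=load('w5')
f=lambda p:(340+(p[0]+.5)/4-.5,130+(p[1]+.5)/4-.5)
print('cap scene',w(S,*f((666,378)),.217),'wrist',w(W,307,223,.217))
g=lambda x,y:np.array([( (u-340+.5)*4-.5,(v-130+.5)*4-.5) for u,v in [px(S,[x+.0335*np.cos(a),y+.0335*np.sin(a),.095]) for a in np.linspace(0,6.28,90)]])
t=g(.629,.2665);print(t.min(0),t.max(0))
# wrist base
h=lambda x,y:np.array([px(W,[x+.0335*np.cos(a),y+.0335*np.sin(a),.095]) for a in np.linspace(0,6.28,90)])
t=h(.629,.2665);print(t.min(0),t.max(0))
crop('w5',150,90,410,400,2.3,'w5c')
E
```

```text
cap scene [0.62817424 0.26312301 0.217     ] wrist [0.62800336 0.26732473 0.217     ]
[531.87541185 522.85179795] [687.74036119 637.0144164 ]
[275.82659946 158.29108022] [340.88483928 222.54121385]
```

View pics/w5c.png

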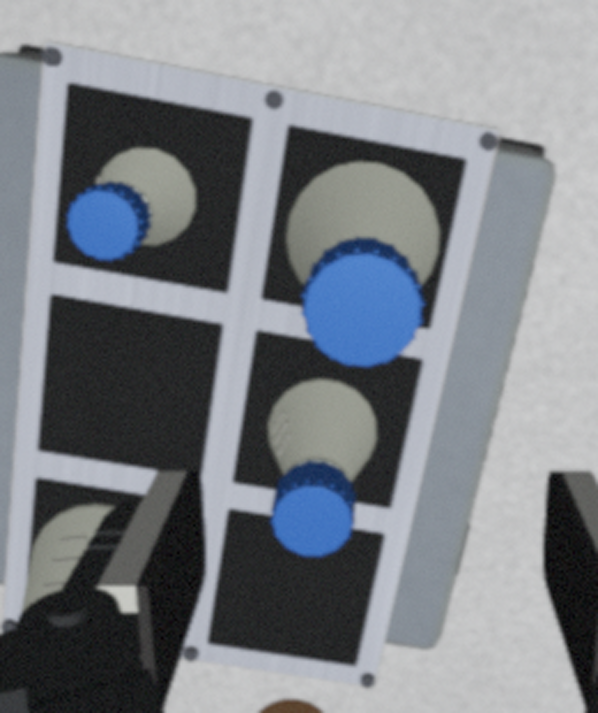

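Large flask is within about 1 mm of the pad centre. Now the medium one.

Emit:
apply_moves([
  {"translation": [-0.03, -0.008, 0], "angular": [0, 0, 0], "hand": 0.055},
  {"translation": [-0.055, -0.015, 0], "angular": [0, 0, 0], "hand": 0.055},
  {"translation": [-0.055, -0.015, 0], "angular": [0, 0, 0], "hand": 0.055},
  {"translation": [-0.055, -0.015, 0], "angular": [0, 0, 0], "hand": 0.055},
  {"translation": [-0.055, -0.015, 0], "angular": [0, 0, 0], "hand": 0.055},
  {"translation": [-0.055, -0.015, 0], "angular": [0, 0, 0], "hand": 0.055},
  {"translation": [-0.055, -0.015, 0], "angular": [0, 0, 0], "hand": 0.055},
  {"translation": [-0.055, -0.015, 0], "angular": [0, 0, 0], "hand": 0.055},
  {"translation": [-0.055, -0.015, 0], "angular": [0, 0, 0], "hand": 0.055},
  {"translation": [-0.055, -0.015, 0], "angular": [0, 0, 0], "hand": 0.055},
])

```text
time_s: 9.65
eef_pos: [0.4858, -0.261, 0.3309]
eef_rot: [-0.001, 0.707, 0.707, -0.0]
wrist_force: [0.8, 0.1, -0.4]
opening: 0.645
```

Emit:
apply_moves([
  {"translation": [-0.05, -0.015, 0.02], "angular": [0, 0, 0], "hand": 0.055},
  {"translation": [-0.04, -0.008, 0.04], "angular": [0, 0, 0], "hand": 0.055},
  {"translation": [-0.01, -0.003, 0.04], "angular": [0, 0, 0], "hand": 0.055},
  {"translation": [0, 0, 0.02], "angular": [0, 0, 0], "hand": 0.055},
  {"translation": [0, 0, 0], "angular": [0, 0, 0], "hand": 0.055},
])

```text
time_s: 10.28
eef_pos: [0.4594, -0.3583, 0.2089]
eef_rot: [-0.003, 0.707, 0.707, 0.0]
wrist_force: [-0.2, -0.2, 0.9]
opening: 0.645
```

```bash
python3 - <<'E'
from h import *
snap('wrist','w6');o=ctrl.get_obs();print(o['eef_pos'],o['eef_rot'],o['wrist_force'])
E
```

```text
[ 0.46039549 -0.35903882  0.21100134] [-1.68518135e-03  7.07143763e-01  7.07067776e-01  1.35148577e-04] [0.03422641 0.091483   0.85093488]
```

View pics/w6.png

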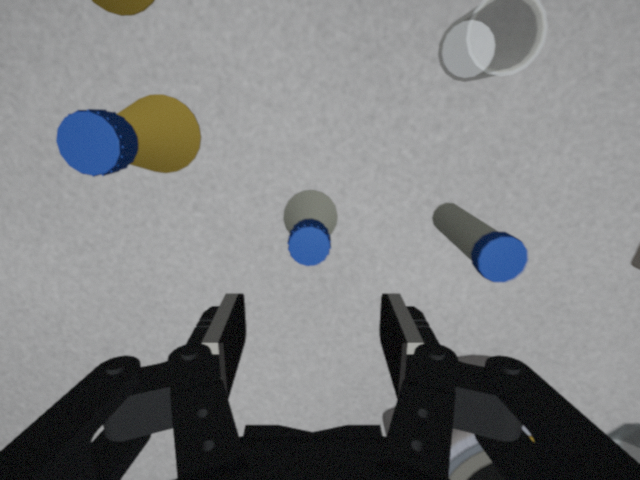

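```bash
python3 - <<'E'
from h import *
W=load('w6');print(w(W,309,243.5,.092))
E
```

```text
[ 0.45505535 -0.37009659  0.092     ]
```

Emit:
apply_moves([
  {"translation": [-0.0115, -0.005, 0], "angular": [0, 0, 0], "hand": 0.055},
  {"translation": [0, 0, 0.04], "angular": [0, 0, 0], "hand": 0.055},
  {"translation": [0, 0, 0.04], "angular": [0, 0, 0], "hand": 0.055},
  {"translation": [0, 0, 0.03], "angular": [0, 0, 0], "hand": 0.055},
  {"translation": [0, 0, 0.0], "angular": [0, 0, 0], "hand": 0.055},
  {"translation": [0, 0, 0.0], "angular": [0, 0, 0], "hand": 0.055},
])

```text
time_s: 11.08
eef_pos: [0.457, -0.3727, 0.1045]
eef_rot: [0.002, 0.707, 0.707, -0.0]
wrist_force: [-0.8, -0.5, 2.1]
opening: 0.645
```

```bash
python3 - <<'E'
from h import *
snap('wrist','w7');o=ctrl.get_obs();print(o['eef_pos'],o['eef_rot'],o['wrist_force'])
E
```

```text
[ 0.45716131 -0.37274916  0.1048129 ] [ 1.93661313e-03  7.07075441e-01  7.07135431e-01 -2.28772221e-04] [ 0.82677846 -0.26080855  0.43814739]
```

View pics/w7.png

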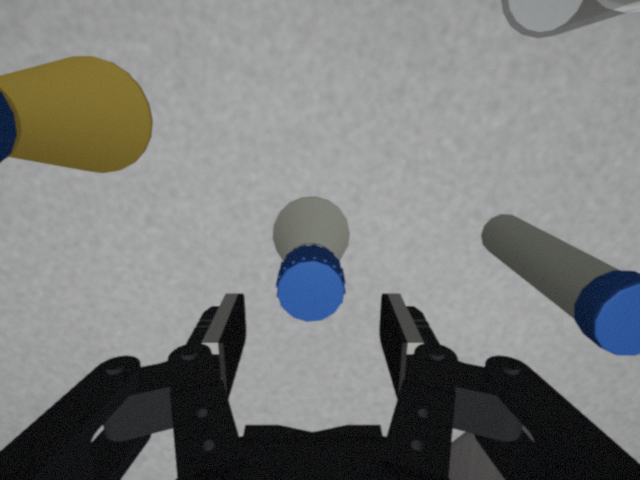

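```bash
python3 - <<'E'
from h import *
W=load('w7');print(w(W,311,289,.092))
E
```

```text
[ 0.45500348 -0.37045911  0.092     ]
```

Emit:
apply_moves([
  {"translation": [0.0015, -0.001, 0.015], "angular": [0, 0, 0], "hand": 0.055},
  {"translation": [0, 0, 0.02], "angular": [0, 0, 0], "hand": 0.055},
  {"translation": [0, 0, 0.01], "angular": [0, 0, 0], "hand": 0.055},
  {"translation": [0, 0, 0.0], "angular": [0, 0, 0], "hand": 0.04},
  {"translation": [0, 0, 0.0], "angular": [0, 0, 0], "hand": 0.025},
  {"translation": [0, 0, 0.0], "angular": [0, 0, 0], "hand": 0.025},
  {"translation": [0, 0, 0.0], "angular": [0, 0, 0], "hand": 0.025},
  {"translation": [0, 0, 0.0], "angular": [0, 0, 0], "hand": 0.025},
])

```text
time_s: 12.12
eef_pos: [0.4552, -0.3699, 0.0576]
eef_rot: [0.0, 0.707, 0.707, -0.0]
wrist_force: [-0.5, 0.2, -0.0]
opening: 0.354
```

Emit:
apply_moves([
  {"translation": [0, 0, -0.02], "angular": [0, 0, 0], "hand": 0.025},
  {"translation": [0, 0, -0.05], "angular": [0, 0, 0], "hand": 0.025},
  {"translation": [0, 0, -0.05], "angular": [0, 0, 0], "hand": 0.025},
  {"translation": [0, 0, -0.05], "angular": [0, 0, 0], "hand": 0.025},
  {"translation": [0, 0, -0.05], "angular": [0, 0, 0], "hand": 0.025},
  {"translation": [0.03, 0.004, -0.04], "angular": [0, 0, 0], "hand": 0.025},
  {"translation": [0.05, 0.006, 0], "angular": [0, 0, 0], "hand": 0.025},
  {"translation": [0.05, 0.006, 0], "angular": [0, 0, 0], "hand": 0.025},
  {"translation": [0.05, 0.006, 0], "angular": [0, 0, 0], "hand": 0.025},
  {"translation": [0.05, 0.006, 0], "angular": [0, 0, 0], "hand": 0.025},
])

```text
time_s: 13.38
eef_pos: [0.483, -0.1382, 0.3191]
eef_rot: [0.001, 0.707, 0.707, 0.0]
wrist_force: [0.7, 0.5, -0.1]
opening: 0.348
```

Emit:
apply_moves([
  {"translation": [0.05, 0.006, 0], "angular": [0, 0, 0], "hand": 0.025},
  {"translation": [0.05, 0.006, 0], "angular": [0, 0, 0], "hand": 0.025},
  {"translation": [0.05, 0.006, 0], "angular": [0, 0, 0], "hand": 0.025},
  {"translation": [0.05, 0.005, 0], "angular": [0, 0, 0], "hand": 0.025},
  {"translation": [0.05, 0.005, 0], "angular": [0, 0, 0], "hand": 0.025},
  {"translation": [0.05, 0.005, 0], "angular": [0, 0, 0], "hand": 0.025},
  {"translation": [0.02, 0.002, 0], "angular": [0, 0, 0], "hand": 0.025},
  {"translation": [0, 0, 0], "angular": [0, 0, 0], "hand": 0.025},
])

```text
time_s: 14.38
eef_pos: [0.518, 0.181, 0.3182]
eef_rot: [0.0, 0.706, 0.708, 0.0]
wrist_force: [-0.4, -0.5, 0.1]
opening: 0.343
```

```bash
python3 - <<'E'
from h import *
snap('wrist','w8');o=ctrl.get_obs();print(o['eef_pos'],o['eef_rot'],o['wrist_force'])
W=load('w8');t=o['eef_pos'];b=t[2]-.0576
p=np.array([px(W,[t[0]+.0255*np.cos(a),t[1]+.0255*np.sin(a),b]) for a in np.linspace(0,6.28,90)]);print(p.min(0),p.max(0))
crop('w8',150,90,410,400,2.3,'w8c')
E
```

```text
[0.51802768 0.17995576 0.3179954 ] [ 4.22006753e-04  7.06796758e-01  7.07416542e-01 -3.78206414e-05] [-1.0008342  -0.84054863 -1.20258963]
[269.69797003 215.07118187] [360.06993436 299.41392367]
```

View pics/w8c.png

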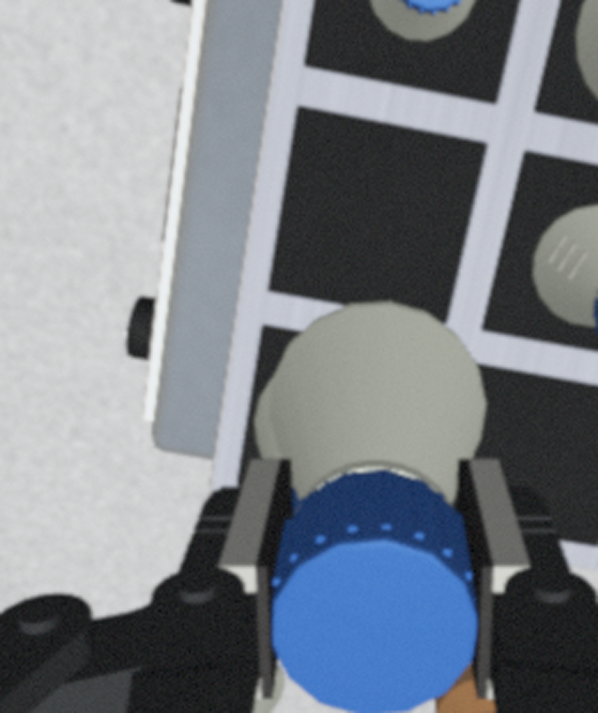

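```bash
python3 - <<'E'
from h import *
W=load('w8');t=np.array([.518,.18,.318]);b=t[2]-.0576
for dy in(0,-.002,-.004):
  for z,r in((b,.0255),(b+.092,.0155)):
    p=np.array([px(W,[t[0]+r*np.cos(a),t[1]+dy+r*np.sin(a),z]) for a in np.linspace(0,6.28,90)]);print(dy,((p.min(0)-[150,90])*2.3),((p.max(0)-[150,90])*2.3))
E
```

```text
0 [275.18476688 287.48738796] [483.05754679 481.50363472]
0 [276.73458436 525.34893803] [489.85974261 707.04032704]
-0.002 [275.43804493 295.64511425] [482.72048237 488.56171642]
-0.002 [277.15354679 537.91473109] [489.259784   717.87420859]
-0.004 [275.68988922 303.75500626] [482.38532776 495.58129029]
-0.004 [277.56852448 550.35663348] [488.66553692 728.60885633]
```

Emit:
apply_moves([
  {"translation": [0.0146, 0, 0], "angular": [0, 0, 0], "hand": 0.025},
  {"translation": [0, 0, 0.04], "angular": [0, 0, 0], "hand": 0.025},
  {"translation": [0, 0, 0.04], "angular": [0, 0, 0], "hand": 0.025},
  {"translation": [0, 0, 0.04], "angular": [0, 0, 0], "hand": 0.025},
  {"translation": [0, 0, 0.03], "angular": [0, 0, 0], "hand": 0.025},
  {"translation": [0, 0, 0.0], "angular": [0, 0, 0], "hand": 0.025},
  {"translation": [0, 0, 0.0], "angular": [0, 0, 0], "hand": 0.025},
])

```text
time_s: 15.3
eef_pos: [0.5191, 0.1947, 0.1689]
eef_rot: [0.001, 0.707, 0.707, 0.001]
wrist_force: [0.2, -0.2, 0.0]
opening: 0.35
```

```bash
python3 - <<'E'
from h import *
snap('scene','s9');snap('wrist','w9');o=ctrl.get_obs();print(o['eef_pos'],o['eef_rot'],o['wrist_force'])
crop('s9',340,130,540,310,4,'s9c')
W=load('w9');b=o['eef_pos'][2]-.0576
p=np.array([px(W,[.518+.0255*np.cos(a),.191+.0255*np.sin(a),b]) for a in np.linspace(0,6.28,90)]);print(p.min(0),p.max(0))
E
```

```text
[0.51947948 0.19488779 0.16945218] [0.00100311 0.70724935 0.70696211 0.00139191] [-0.29542412  0.53950792 -0.3161695 ]
[266.85517973 220.11641084] [357.00225689 303.9348642 ]
```

View pics/s9c.png

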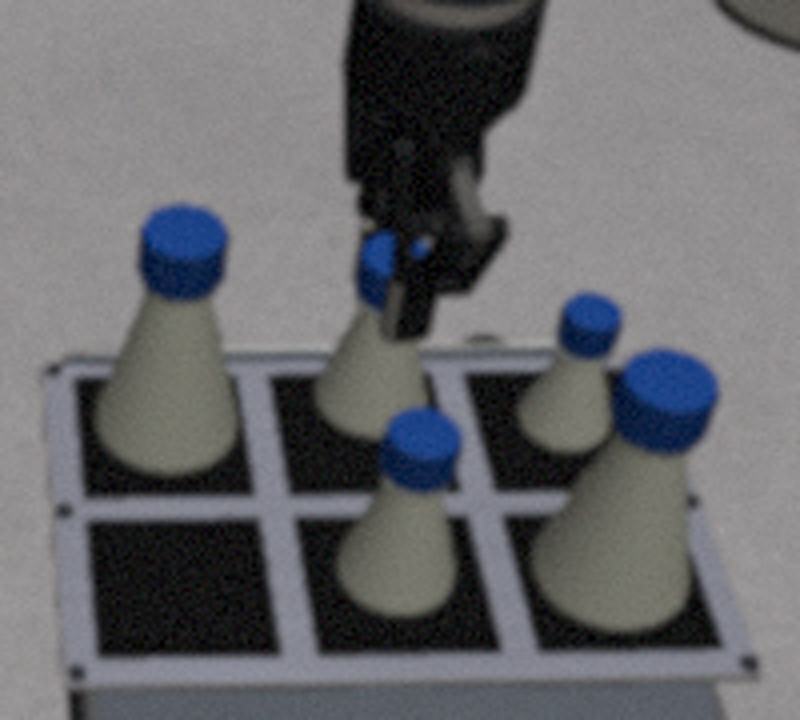

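View pics/w9.png

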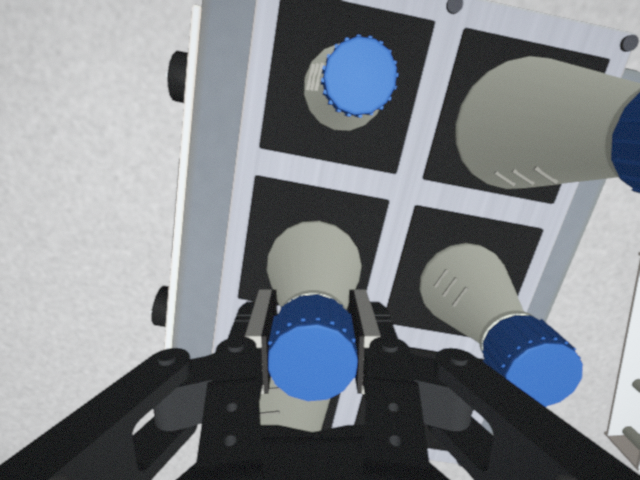

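Emit:
apply_moves([
  {"translation": [0, -0.0015, 0.01], "angular": [0, 0, 0], "hand": 0.025},
  {"translation": [0, 0, 0.0], "angular": [0, 0, 0], "hand": 0.025},
  {"translation": [0, 0, 0.004], "angular": [0, 0, 0], "hand": 0.025},
  {"translation": [0, 0, 0.0015], "angular": [0, 0, 0], "hand": 0.025},
  {"translation": [0, 0, 0.0], "angular": [0, 0, 0], "hand": 0.025},
])

```text
time_s: 16.02
eef_pos: [0.5166, 0.1948, 0.152]
eef_rot: [-0.0, 0.707, 0.707, -0.0]
wrist_force: [-0.8, 0.5, 0.8]
opening: 0.345
```

Emit:
apply_moves([
  {"translation": [0, 0, 0.0007], "angular": [0, 0, 0], "hand": 0.025},
  {"translation": [0, 0, 0.0], "angular": [0, 0, 0], "hand": 0.025},
])

```text
time_s: 16.27
eef_pos: [0.5167, 0.1949, 0.1519]
eef_rot: [0.0, 0.707, 0.707, 0.0]
wrist_force: [-2.7, -0.7, 5.4]
opening: 0.343
```

Emit:
apply_moves([
  {"translation": [0, 0, 0], "angular": [0, 0, 0], "hand": 0.037},
  {"translation": [0, 0, 0], "angular": [0, 0, 0], "hand": 0.055},
  {"translation": [0, 0, 0], "angular": [0, 0, 0], "hand": 0.055},
  {"translation": [0, 0, -0.02], "angular": [0, 0, 0], "hand": 0.055},
  {"translation": [0, 0, -0.04], "angular": [0, 0, 0], "hand": 0.055},
  {"translation": [0, 0, -0.05], "angular": [0, 0, 0], "hand": 0.055},
  {"translation": [0, 0, -0.05], "angular": [0, 0, 0], "hand": 0.055},
  {"translation": [0, 0, -0.02], "angular": [0, 0, 0], "hand": 0.055},
  {"translation": [0, 0, 0], "angular": [0, 0, 0], "hand": 0.055},
])

```text
time_s: 17.4
eef_pos: [0.5175, 0.1949, 0.3331]
eef_rot: [0.001, 0.707, 0.707, 0.002]
wrist_force: [0.0, -0.4, 0.6]
opening: 0.645
```

```bash
python3 - <<'E'
from h import *
snap('wrist','w10');snap('scene','s10');o=ctrl.get_obs();print(o['eef_pos'],o['eef_rot'],o['wrist_force'])
W=load('w10')
p=np.array([px(W,[.518+.0255*np.cos(a),.191+.0255*np.sin(a),.095]) for a in np.linspace(0,6.28,90)]);print((p.min(0)-[130,60])*2.3,(p.max(0)-[130,60])*2.3)
crop('w10',130,60,450,310,2.3,'w10c')
E
```

```text
[0.51616718 0.19473055 0.3299005 ] [-4.79010022e-04  7.07120753e-01  7.07092367e-01 -6.28761755e-04] [ 0.59470864  0.03288866 -0.61735689]
[364.04738472 256.53427506] [479.35388224 369.86624842]
```

View pics/w10c.png

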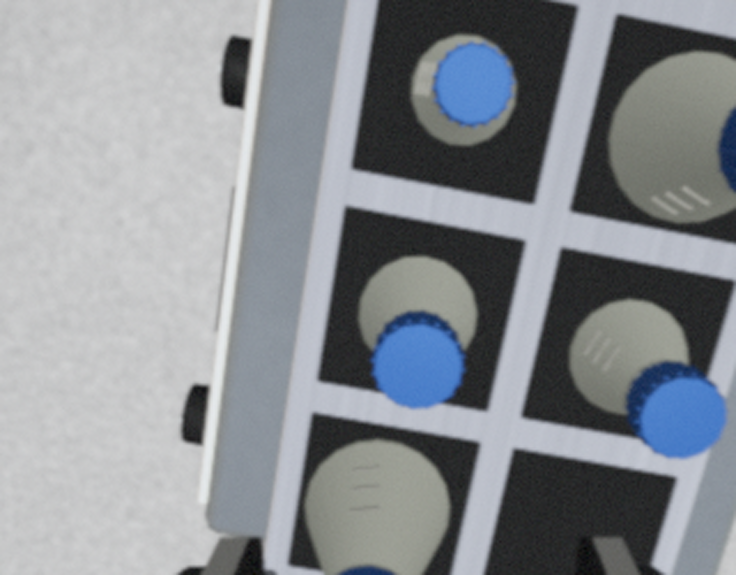

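Medium is within about 1.5 mm of its pad centre. Now the small flask.

Emit:
apply_moves([
  {"translation": [-0.03, -0.008, 0], "angular": [0, 0, 0], "hand": 0.05},
  {"translation": [-0.055, -0.014, 0], "angular": [0, 0, 0], "hand": 0.05},
  {"translation": [-0.055, -0.014, 0], "angular": [0, 0, 0], "hand": 0.05},
  {"translation": [-0.055, -0.014, 0], "angular": [0, 0, 0], "hand": 0.05},
  {"translation": [-0.055, -0.014, 0], "angular": [0, 0, 0], "hand": 0.05},
  {"translation": [-0.05, -0.008, 0.02], "angular": [0, 0, 0], "hand": 0.05},
  {"translation": [-0.02, -0.003, 0.04], "angular": [0, 0, 0], "hand": 0.05},
  {"translation": [0, 0, 0.05], "angular": [0, 0, 0], "hand": 0.05},
  {"translation": [0, 0, 0.03], "angular": [0, 0, 0], "hand": 0.05},
  {"translation": [0, 0, 0], "angular": [0, 0, 0], "hand": 0.05},
])

```text
time_s: 18.75
eef_pos: [0.4388, -0.1237, 0.1873]
eef_rot: [-0.004, 0.707, 0.707, -0.001]
wrist_force: [0.8, 0.7, -0.4]
opening: 0.586
```

```bash
python3 - <<'E'
from h import *
snap('wrist','w11');o=ctrl.get_obs();print(o['eef_pos'],o['eef_rot'],o['wrist_force'])
E
```

```text
[ 0.44035334 -0.12448943  0.18956604] [-2.14776757e-03  7.07141580e-01  7.07068507e-01 -5.47727563e-04] [ 1.13683676 -0.71640781 -0.16000291]
```

View pics/w11.png

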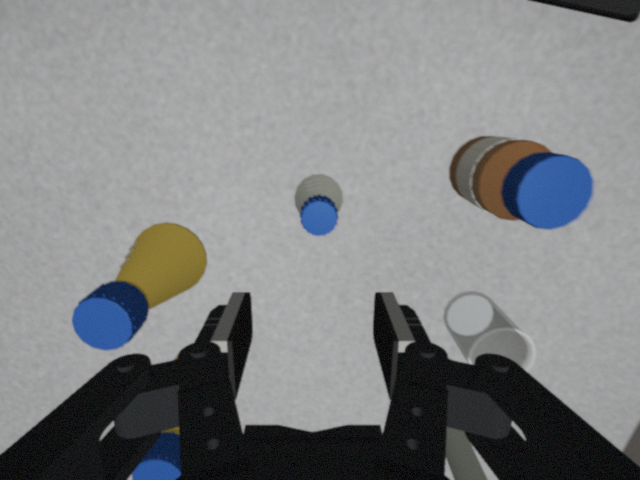

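```bash
python3 - <<'E'
from h import *
W=load('w11');print(w(W,319,215,.074),w(W,319,197.5,0))
E
```

```text
[ 0.44116481 -0.11346991  0.074     ] [ 0.4418274 -0.1168263  0.       ]
```

Emit:
apply_moves([
  {"translation": [0.0075, 0.0005, 0], "angular": [0, 0, 0], "hand": 0.05},
  {"translation": [0, 0, 0.04], "angular": [0, 0, 0], "hand": 0.05},
  {"translation": [0, 0, 0.04], "angular": [0, 0, 0], "hand": 0.05},
  {"translation": [0, 0, 0.02], "angular": [0, 0, 0], "hand": 0.05},
  {"translation": [0, 0, 0.0], "angular": [0, 0, 0], "hand": 0.05},
  {"translation": [0, 0, 0.0], "angular": [0, 0, 0], "hand": 0.05},
])

```text
time_s: 19.55
eef_pos: [0.4434, -0.1181, 0.0929]
eef_rot: [0.001, 0.707, 0.707, 0.0]
wrist_force: [0.2, 0.5, 0.9]
opening: 0.583
```

```bash
python3 - <<'E'
from h import *
snap('wrist','w12');o=ctrl.get_obs();print(o['eef_pos'],o['eef_rot'],o['wrist_force'])
W=load('w12');t=o['eef_pos'];p=np.array([px(W,[t[0]+.021*np.cos(a),t[1]+.021*np.sin(a),0]) for a in np.linspace(0,6.28,90)]);print(p.min(0),p.max(0))
E
```

```text
[ 0.44352662 -0.11821793  0.09301744] [1.63016203e-03 7.06991954e-01 7.07219557e-01 4.66375371e-04] [ 0.78700306 -0.8962541   0.69375511]
[282.02657658 206.09954289] [346.51273667 267.34341327]
```

View pics/w12.png

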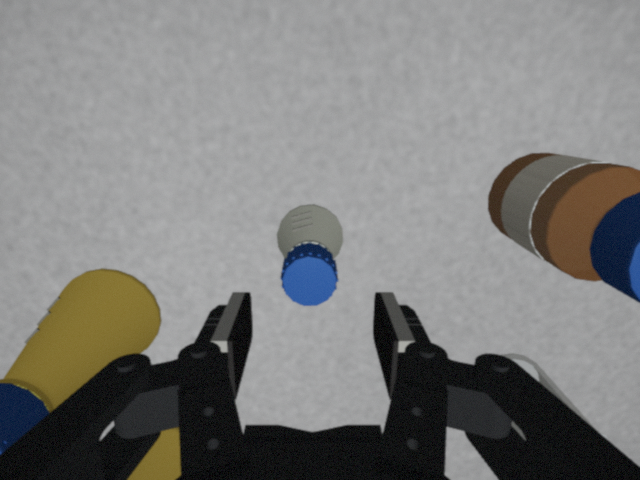

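Emit:
apply_moves([
  {"translation": [0.001, -0.0025, 0.005], "angular": [0, 0, 0], "hand": 0.05},
  {"translation": [0, 0, 0.025], "angular": [0, 0, 0], "hand": 0.05},
  {"translation": [0, 0, 0.02], "angular": [0, 0, 0], "hand": 0.05},
  {"translation": [0, 0, 0.0], "angular": [0, 0, 0], "hand": 0.035},
  {"translation": [0, 0, 0.0], "angular": [0, 0, 0], "hand": 0.02},
  {"translation": [0, 0, 0.0], "angular": [0, 0, 0], "hand": 0.02},
  {"translation": [0, 0, 0.0], "angular": [0, 0, 0], "hand": 0.02},
  {"translation": [0, 0, 0.0], "angular": [0, 0, 0], "hand": 0.02},
])

```text
time_s: 20.6
eef_pos: [0.4398, -0.1168, 0.0415]
eef_rot: [0.0, 0.707, 0.707, 0.0]
wrist_force: [-0.2, 0.9, 0.7]
opening: 0.287
```

Emit:
apply_moves([
  {"translation": [0, 0, -0.02], "angular": [0, 0, 0], "hand": 0.02},
  {"translation": [0, 0, -0.05], "angular": [0, 0, 0], "hand": 0.02},
  {"translation": [0, 0, -0.05], "angular": [0, 0, 0], "hand": 0.02},
  {"translation": [0, 0, -0.05], "angular": [0, 0, 0], "hand": 0.02},
  {"translation": [0, 0, -0.05], "angular": [0, 0, 0], "hand": 0.02},
  {"translation": [0, 0.02, -0.03], "angular": [0, 0, 0], "hand": 0.02},
  {"translation": [0.03, 0.04, 0], "angular": [0, 0, 0], "hand": 0.02},
  {"translation": [0.04, 0.04, 0], "angular": [0, 0, 0], "hand": 0.02},
  {"translation": [0.045, 0.035, 0], "angular": [0, 0, 0], "hand": 0.02},
  {"translation": [0.04, 0.015, 0], "angular": [0, 0, 0], "hand": 0.02},
])

```text
time_s: 21.85
eef_pos: [0.5908, 0.04, 0.2907]
eef_rot: [-0.0, 0.707, 0.707, -0.0]
wrist_force: [-0.3, -0.1, 0.3]
opening: 0.284
```

Emit:
apply_moves([
  {"translation": [0.03, 0.003, 0], "angular": [0, 0, 0], "hand": 0.02},
  {"translation": [0.005, 0.0, 0.0], "angular": [0, 0, 0], "hand": 0.02},
  {"translation": [0, 0.0, 0.0], "angular": [0, 0, 0], "hand": 0.02},
])

```text
time_s: 22.22
eef_pos: [0.5924, 0.0731, 0.2911]
eef_rot: [0.0, 0.707, 0.707, -0.0]
wrist_force: [-0.5, -0.2, -1.0]
opening: 0.284
```

```bash
python3 - <<'E'
from h import *
snap('wrist','w13');o=ctrl.get_obs();print(o['eef_pos'],o['eef_rot'],o['wrist_force'])
W=load('w13');t=o['eef_pos'];b=t[2]-.0415
p=np.array([px(W,[t[0]+.021*np.cos(a),t[1]+.021*np.sin(a),b]) for a in np.linspace(0,6.28,90)]);print((p.min(0)-[150,90])*2.3,(p.max(0)-[150,90])*2.3)
crop('w13',150,90,450,340,2.3,'w13c')
E
```

```text
[0.59241848 0.07256097 0.29112242] [ 6.86951009e-05  7.07244929e-01  7.06968557e-01 -2.55001930e-04] [ 0.18748139  0.3990174  -1.2402747 ]
[287.32447374 324.38400809] [471.99525986 495.14545673]
```

View pics/w13c.png

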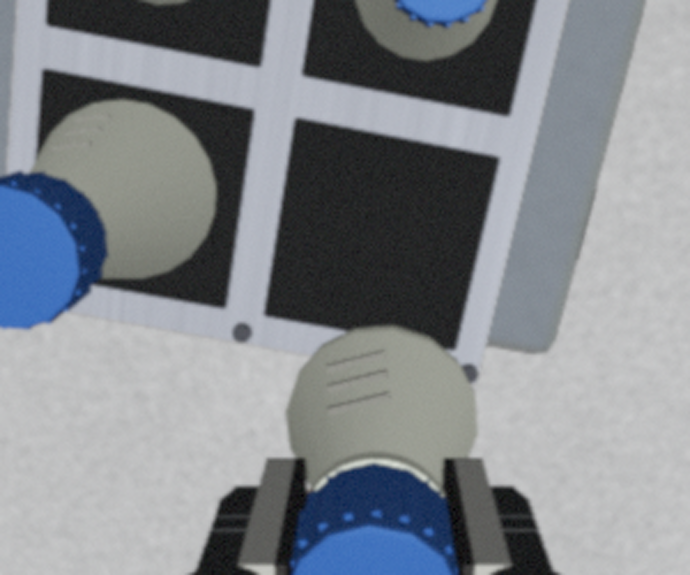

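```bash
python3 - <<'E'
from h import *
W=load('w13')
print(np.mean([w(W,150+a/2.3,90+b/2.3,.095) for a,b in((295,118),(498,156),(456,350),(265,315))],0))
E
```

```text
[0.5928551  0.08081309 0.095     ]
```

Emit:
apply_moves([
  {"translation": [0.0075, 0.001, 0], "angular": [0, 0, 0], "hand": 0.02},
  {"translation": [0, 0, 0.04], "angular": [0, 0, 0], "hand": 0.02},
  {"translation": [0, 0, 0.04], "angular": [0, 0, 0], "hand": 0.02},
  {"translation": [0, 0, 0.04], "angular": [0, 0, 0], "hand": 0.02},
  {"translation": [0, 0, 0.02], "angular": [0, 0, 0], "hand": 0.02},
  {"translation": [0, 0, 0.0], "angular": [0, 0, 0], "hand": 0.02},
  {"translation": [0, 0, 0.0], "angular": [0, 0, 0], "hand": 0.02},
])

```text
time_s: 23.15
eef_pos: [0.5949, 0.0806, 0.1531]
eef_rot: [0.001, 0.707, 0.707, 0.001]
wrist_force: [-0.2, 0.5, -0.2]
opening: 0.287
```

Target TCP is (0.593, 0.0805), with contact expected near z 0.1365.

Emit:
apply_moves([
  {"translation": [0, -0.001, 0.01], "angular": [0, 0, 0], "hand": 0.02},
  {"translation": [0, 0, 0.0], "angular": [0, 0, 0], "hand": 0.02},
  {"translation": [0, 0, 0.004], "angular": [0, 0, 0], "hand": 0.02},
  {"translation": [0, 0, 0.0015], "angular": [0, 0, 0], "hand": 0.02},
  {"translation": [0, 0, 0.0], "angular": [0, 0, 0], "hand": 0.02},
])

```text
time_s: 23.78
eef_pos: [0.5929, 0.0808, 0.1364]
eef_rot: [0.0, 0.707, 0.707, 0.0]
wrist_force: [-1.9, -0.5, 4.1]
opening: 0.286
```

Emit:
apply_moves([
  {"translation": [0, 0, 0.0007], "angular": [0, 0, 0], "hand": 0.02},
  {"translation": [0, 0, 0.0], "angular": [0, 0, 0], "hand": 0.02},
])

```text
time_s: 24.02
eef_pos: [0.5931, 0.0808, 0.1364]
eef_rot: [0.0, 0.707, 0.707, 0.0]
wrist_force: [-3.6, 0.1, 9.0]
opening: 0.287
```

Emit:
apply_moves([
  {"translation": [0, 0, -0.0005], "angular": [0, 0, 0], "hand": 0.032},
  {"translation": [0, 0, 0], "angular": [0, 0, 0], "hand": 0.05},
  {"translation": [0, 0, 0], "angular": [0, 0, 0], "hand": 0.05},
  {"translation": [0, 0, -0.02], "angular": [0, 0, 0], "hand": 0.05},
  {"translation": [0, 0, -0.04], "angular": [0, 0, 0], "hand": 0.05},
  {"translation": [0, 0, -0.05], "angular": [0, 0, 0], "hand": 0.05},
  {"translation": [0, 0, -0.05], "angular": [0, 0, 0], "hand": 0.05},
  {"translation": [0, 0, -0.05], "angular": [0, 0, 0], "hand": 0.05},
  {"translation": [-0.02, 0, -0.03], "angular": [0, 0, 0], "hand": 0.05},
  {"translation": [0, 0, 0], "angular": [0, 0, 0], "hand": 0.05},
])

```text
time_s: 25.28
eef_pos: [0.5938, 0.0599, 0.3803]
eef_rot: [0.003, 0.708, 0.707, 0.002]
wrist_force: [0.0, 0.2, -0.9]
opening: 0.585
```

```bash
python3 - <<'E'
from h import *
snap('wrist','w14');snap('scene','s14');snap('side','d14');o=ctrl.get_obs();print(o['eef_pos'],o['wrist_force'])
crop('w14',130,10,450,260,2.4,'w14c')
crop('s14',340,130,540,310,4,'s14c')
E
```

```text
[0.59204058 0.06115305 0.37453457] [0.3123819  0.28991962 0.39059432]
```

View pics/w14c.png

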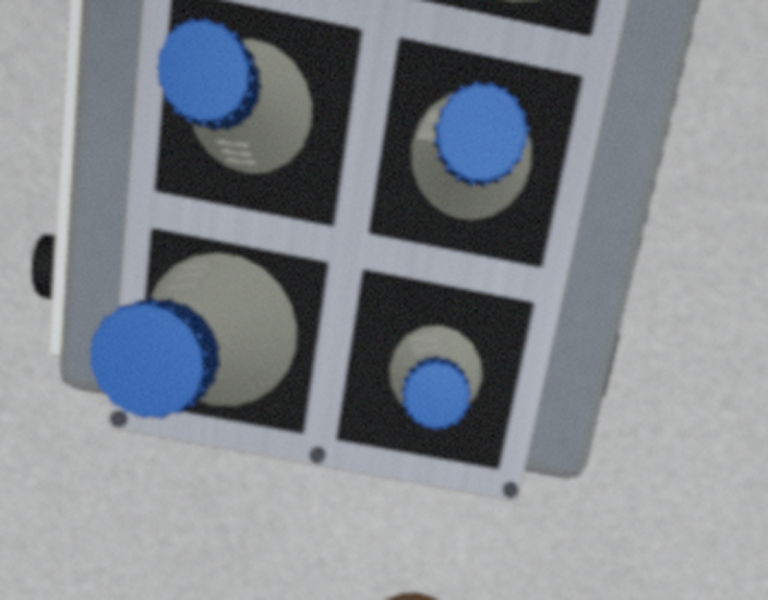

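View pics/s14c.png

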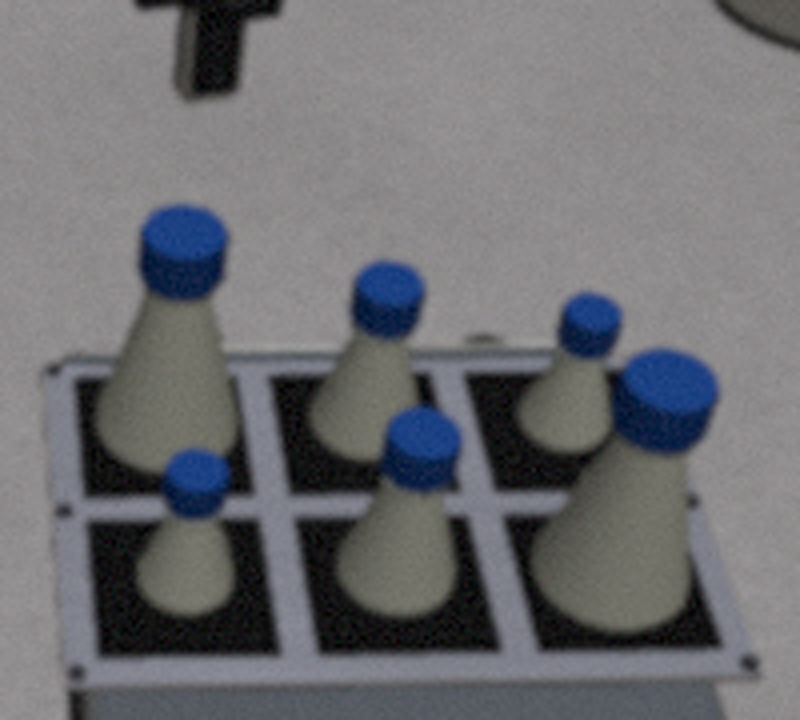

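View pics/d14.png

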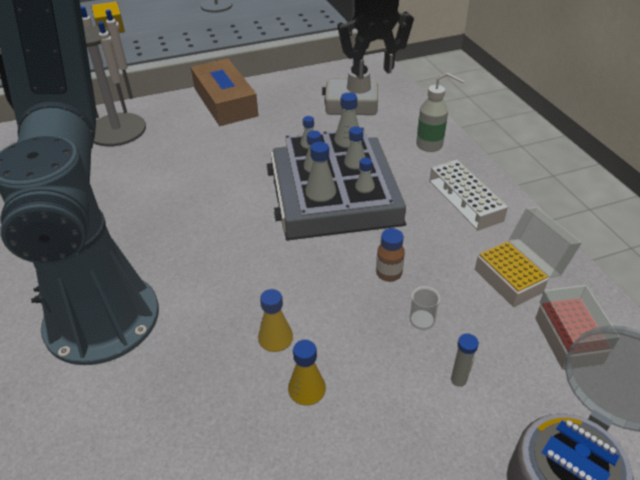

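View pics/s14.png

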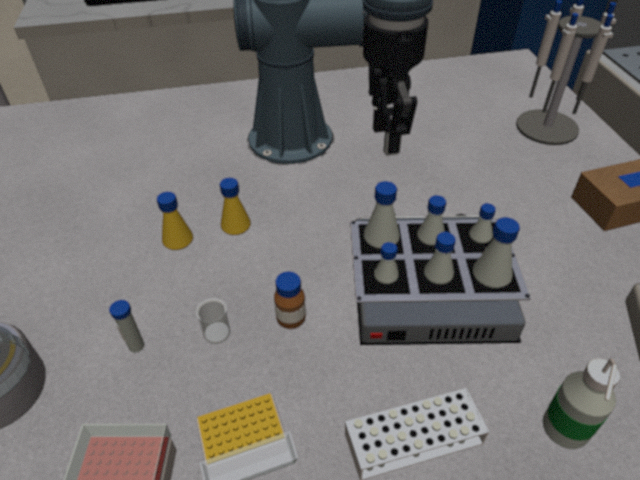

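All six flasks stand upright. The small one's base is at (435,371) in the crop and its pad centre at (433,369). The residents, bottle, beaker, tube and yellow flasks look unmoved.

```bash
python3 -c "
from h import *
print(ctrl.hand_in(), ctrl.get_obs()['time_s'])"
```

```text
the job is handed in; nothing more can be done
the job is handed in; nothing more can be done
```

All three flasks are loaded, each upright on the free pad diagonally opposite its twin. I handed the job in after about 25 s of the 86 s allowed; no verdict was reported.

- **Handling:** I gripped each flask by its cap. I lowered it in sub-millimetre steps until I felt contact, then let go. Contact force was 5 to 9 N.
- **Centring:** The wrist camera pictures put the large flask within about 1 mm of its pad centre, the medium within about 1.5 to 2 mm and the small within about 1 mm.
- **Everything else:** In the last scene and side pictures, the three flasks already on the shaker, the bottle, beaker, tube and both yellow flasks look unmoved. I judged this by eye.
- **Disagreement:** Positions read from the flask caps differed by up to about 8 mm between the cameras on the bench. On the shaker they differed by about 4 mm, for the large flask, along the platform's length. I therefore relied on the outline of each flask's base relative to its pad.

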